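# Key in a takeaway order and ring the bell

### The job

Key in the takeaway order on the order keypad with light fingertip presses: press in the green salad key, then the yellow sandwich key, then the white coffee key (each goes fully in and stays in), and only then tap the service bell on its plunger so that it rings. Be gentle: do not press hard, leave the red and blue keys alone, and do not lift or shove the bell or anything else on the counter.

Things in the scene. Friction and masses are not known exactly. Their poses are not given: they have to be found in the camera images.
- keypad: The order keypad: a black sloped slab, 290 mm wide (its y) and 95 mm deep (its x), fixed to the counter. Origin: centre of its underside, on the counter; x points away from the person using it, up the slope (the face rises 0.17 rad towards +x), z up. It carries one row of five square keys along y at 52 mm spacing; which colour is in which place changes from day to day.
- key_green_top (a point): Centre of the top face of the green key (picture: salad bowl) on the keypad: a square cap 38 x 38 mm standing 12 mm proud of the slab, its top about 57 mm above the counter and tilted 0.17 rad like the keypad; 14 mm of free gap to the next key. The point moves down with the key.
- key_green (a joint): How far the green key is pushed in, m, square to the slab: 0 out, 0.006 fully in. It slides in under a push of about 3 N (a little more if pressed fast) as far as its stop, has no return spring and stays where it is left. Its cap sits on a stiff cushion (1.5 N per mm, up to 6 mm, springs back), so the fingertip travels about 2 mm before the key starts to move, about 8 mm down in all to bring it fully in, and only about 4 mm more before it is solid.
- key_yellow_top (a point): Centre of the top face of the yellow key (picture: sandwich) on the keypad: a square cap 38 x 38 mm standing 12 mm proud of the slab, its top about 57 mm above the counter and tilted 0.17 rad like the keypad; 14 mm of free gap to the next key. The point moves down with the key.
- key_yellow (a joint): How far the yellow key is pushed in, m, square to the slab: 0 out, 0.006 fully in. It slides in under a push of about 3 N (a little more if pressed fast) as far as its stop, has no return spring and stays where it is left. Its cap sits on a stiff cushion (1.5 N per mm, up to 6 mm, springs back), so the fingertip travels about 2 mm before the key starts to move, about 8 mm down in all to bring it fully in, and only about 4 mm more before it is solid.
- key_white_top (a point): Centre of the top face of the white key (picture: coffee cup) on the keypad: a square cap 38 x 38 mm standing 12 mm proud of the slab, its top about 57 mm above the counter and tilted 0.17 rad like the keypad; 14 mm of free gap to the next key. The point moves down with the key.
- key_white (a joint): How far the white key is pushed in, m, square to the slab: 0 out, 0.006 fully in. It slides in under a push of about 3 N (a little more if pressed fast) as far as its stop, has no return spring and stays where it is left. Its cap sits on a stiff cushion (1.5 N per mm, up to 6 mm, springs back), so the fingertip travels about 2 mm before the key starts to move, about 8 mm down in all to bring it fully in, and only about 4 mm more before it is solid.
- key_red_top (a point): Centre of the top face of the red key (picture: ring pastry) on the keypad: a square cap 38 x 38 mm standing 12 mm proud of the slab, its top about 57 mm above the counter and tilted 0.17 rad like the keypad; 14 mm of free gap to the next key. The point moves down with the key.
- key_red (a joint): How far the red key is pushed in, m, square to the slab: 0 out, 0.006 fully in. It slides in under a push of about 3 N (a little more if pressed fast) as far as its stop, has no return spring and stays where it is left. Its cap sits on a stiff cushion (1.5 N per mm, up to 6 mm, springs back), so the fingertip travels about 2 mm before the key starts to move, about 8 mm down in all to bring it fully in, and only about 4 mm more before it is solid.
- key_blue_top (a point): Centre of the top face of the blue key (picture: water bottle) on the keypad: a square cap 38 x 38 mm standing 12 mm proud of the slab, its top about 57 mm above the counter and tilted 0.17 rad like the keypad; 14 mm of free gap to the next key. The point moves down with the key.
- key_blue (a joint): How far the blue key is pushed in, m, square to the slab: 0 out, 0.006 fully in. It slides in under a push of about 3 N (a little more if pressed fast) as far as its stop, has no return spring and stays where it is left. Its cap sits on a stiff cushion (1.5 N per mm, up to 6 mm, springs back), so the fingertip travels about 2 mm before the key starts to move, about 8 mm down in all to bring it fully in, and only about 4 mm more before it is solid.
- bell: The service bell: a steel dome on a black base 86 mm across, standing loose on the counter, 0.2 to 0.33 kg. Origin: centre of its underside, z up.
- bell_top (a point): Centre of the top of the bell's brass plunger: a round cap 22 mm across on the axis of the bell, top 58 mm above the counter when up. Moves down with the plunger.
- bell_plunger (a joint): How far the bell's plunger is pressed, m: 0 up, 0.008 fully down; a spring brings it back up when let go (1.5 N at the start, 3 N at 3 mm where it rings, 5.5 N fully down, then a hard stop).
- jar: Bystander: a lidded jar with red lid and paper label, 64 mm across, 85 mm high. Origin: centre of its underside.
- tub_a: Bystander: a cardboard salad tub, lid 116 mm across with green top, 67 mm high. Origin: centre of its underside.
- tub_b: Bystander: a cardboard salad tub, lid 116 mm across with yellow top, 67 mm high. Origin: centre of its underside.
- spread: Bystander: an amber glass jar with green lid, 60 mm across, 70 mm high. Origin: centre of its underside.
- mug: Bystander: a white mug, 76 mm across plus a handle at its +y, 85 mm high. Origin: centre of its underside.
- shaker: Bystander: a small glass shaker with steel top, 40 mm across, 75 mm high. Origin: centre of its underside.
- packet: Bystander: a yellow packet, 50 x 90 mm, 60 mm high. Origin: centre of its underside.
There are look-alikes about, which are no part of the job. What is shaped like the bell but purple is not meant.

How it is judged:
By the outcome, as a careful person would: the job done as asked, in the order asked, and still so for the second after the job is handed in, with the robot touching nothing.
It also fails if it takes over 53 s, if anything falls off the work surface, if the arm or the gripper's body presses on something with over 40 N, if the wrist force passes 120 N, or if a joint passes its speed limit or range.

### The arm

A 7-joint arm with a two-finger parallel gripper is mounted at the origin on the work surface. World frame = base frame: x ahead of the robot, y to its left, z up, the work surface at z = 0. Lengths are in m, angles in rad, forces in N, time in s.
With the tool pointing down it reaches from about 0.4 to 0.85 m from the base axis. Payload 10.4 kg.
Tool frame: the origin (TCP) lies between the finger pads; the fingertips stand tips_ahead ahead of it and the grasp point (between the pads) lies 11 mm behind it (tips_ahead is the distance from the TCP to the fingertips, in m); z points along the fingers, x is the direction in which the jaws open and shut, and the axes are right-handed (so a half turn about z gives the same grasp; the last joint's range is limited). The gripper opens to 87 mm and grips with 3 to 60 N. Pads are 19 mm wide; open, the fingers measure 117 mm over their backs; the gripper's body (75 mm by 190 mm) begins 51 mm behind the grasp point.
Start: joints at [-1.308, 0.332, -0.065, 1.46, 0.022, 1.35, -0.088], TCP at [0.176, 0.6, 0.231] pointing down, gripper open.
Joint ranges: [-2.6, 2.6], [-0.5, 2.12], [-1.47, 1.34], [0.16, 2.42], [-1.27, 4.41], [0.06, 2.06], [-2.6, 2.6]. Speed limits (rad/s): [2.22, 2.22, 2.79, 2.79, 3.14, 3.14, 3.14].

### API

Orientations are given as a unit quaternion [x, y, z, w].
In Python, from bench import read_state, camera, close_job, tips_ahead gives the robot as it stands.
- The arm moves only by the tool arm_command, never from a script. Its argument "commands" is a list that holds one entry, the list of rows, each a list of 7 numbers: the turn, a rotation vector about the tool's x, y, z in rad, then the shift along the tool's x, y, z in m, then the opening in per cent of the stroke, from 0 (shut) to 100 (fully open). In form: [[[rx, ry, rz, x, y, z, claw], ...]]. A call has 1 to 20 rows; each row shifts and turns the commanded pose from where the row before left it, along the tool's axes as they then stand; what a row does not reach is not made up. A row lasts 1/8 s, in which the tool goes at most 62.5 mm and 10.7 degrees, less where a joint would pass 70% of its speed; a pose out of reach is approached as far as the arm can. A call with a gripper value outside its range is refused whole. The fingers move at their own pace and stop on an object; "newtons" is the grip in N (left out, the last holds). Time passes only in rows, so rows that do not move let the fingers close. It gives the time, the measured TCP pose, the force and the opening at its end, in the units of the state.
- read_state(): the state, without advancing time (a new reading comes with each control period).
- camera(name): name is "scene" or "top"; returns a dict with "frame" (420x560x3 uint8, red, green, blue), "vfov" (degrees; the focal length in pixels is half the picture's height over the tangent of half this angle, whatever the lens; pixels are square), "cx", "cy" (the principal point, pixels), "k1" (the pictures are not rectified: a ray, as slopes to the right and down, at radius r is drawn at 1 + k1 r^2 times it, then the intrinsics apply), "R" (3x3) and "t" (3): a world point X has camera coordinates R X + t. Camera axes: x right, y down, z forward; pixel columns grow to the right and rows downward; lengths in m; the calibration is good to about 2 mm. A picture is of the moment at which its call begins. There is no depth.
- close_job(): hands the job in, once; it reports no verdict.
The state is a dict: "time": time; "joint_positions": joint angles; "joint_vel": joint speeds; "joint_torque": joint torques, N m; "ee_pos": TCP position; "eef_rot": TCP orientation; "ft_force": force on the tool from outside, world axes, zero at the start; "torque": the same for the moment, N m; "width": finger opening in m.
Only numpy, scipy, OpenCV 4.12 (cv2) and the standard library are available. Lean on these libraries where they do the work, as an engineer would, in place of code of your own. Each camera call takes 0.05 s, during which the arm holds its last target.

## Working session

There is one attempt and no reset: what is moved stays moved. The work goes in short steps, Python scripts to look and compute and a tool call to move; the robot and the scene stay as the last step left them, time stands still between calls to the robot, and variables do not carry over. Pictures are saved under pics/ and viewed, and the job is handed in when it is done.

Besides the shell and the picture viewer there is one more tool, called after "Request:" by a JSON object that holds its "op" and its "data", one argument or row to a line. arm_command: Moves the arm, as the interface text tells. Its arguments: {"type":"object","properties":{"commands":{"type":"array"},"newtons":{"type":"number"}},"required":["commands"]}

```bash
ls; mkdir -p pics; python3 - <<'E'
from bench import *
import cv2,pickle
s=read_state();print(s);print(tips_ahead if not callable(tips_ahead) else tips_ahead())
d={}
for n in("scene","top"):
    c=camera(n);d[n]=c;cv2.imwrite(f"pics/{n}0.png",c["frame"][:,:,::-1]);print(n,{k:c[k] for k in c if k!="frame"})
pickle.dump(d,open("cam0.pkl","wb"))
E
```

```text
pics
{'time': 0.0, 'joint_positions': array([-1.30763357,  0.33287726, -0.06469887,  1.46096382,  0.02159764,
        1.3499205 , -0.08852167]), 'joint_vel': array([-1.00756477e-03,  8.63443652e-04,  1.32239455e-03,  2.64855130e-04,
       -1.79488398e-03, -8.35771599e-04, -9.64215440e-05]), 'joint_torque': array([-1.46433022e-04, -6.23249245e+01,  2.45915941e-02, -3.89904821e+01,
       -6.13471982e-02,  3.94976512e-02,  1.12736277e-04]), 'ee_pos': array([0.17607607, 0.59927399, 0.22973984]), 'eef_rot': array([ 8.00590528e-01,  5.99211369e-01, -5.68762646e-04,  4.68293504e-04]), 'ft_force': array([ 1.17498581, -0.00684297,  0.1148546 ]), 'torque': array([-0.05263561,  0.02882464, -0.04545703]), 'width': 0.08677995729626048}
0.008
scene {'vfov': 55.73881283536404, 'cx': 278.32007071597315, 'cy': 208.97545344358142, 'k1': -0.010268659689789541, 'R': array([[ 0.57626727,  0.8171349 , -0.01437321],
       [ 0.67979249, -0.48902344, -0.54656952],
       [-0.45364987,  0.30519933, -0.83729037]]), 't': array([-0.31372543, -0.3346447 ,  1.61766259])}
top {'vfov': 45.67278681507829, 'cx': 280.3192417281228, 'cy': 206.89685977467664, 'k1': -0.04415776610242289, 'R': array([[ 0.04212419, -0.9990917 , -0.00642791],
       [-0.97847566, -0.0399524 , -0.20245788],
       [ 0.20201718,  0.01481793, -0.97926987]]), 't': array([-0.02275964,  0.58592539,  1.26488272])}
```

View pics/scene0.png

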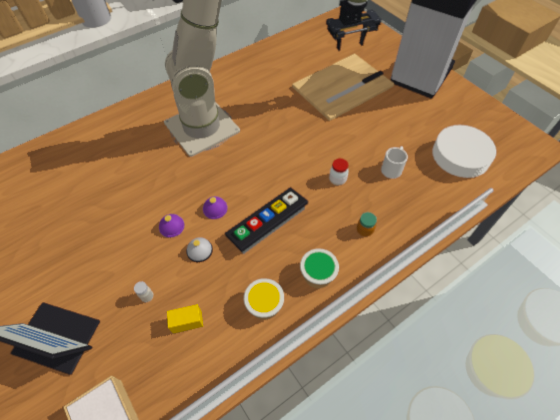

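View pics/top0.png

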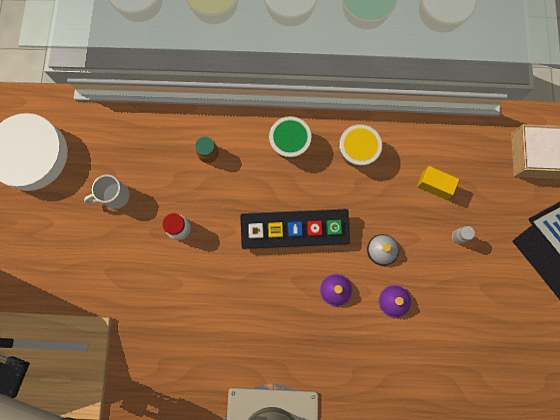

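The top view shows the keypad row at about row 229: white (256), yellow (275), blue (295), red (315), green (334). The candidates are:
- **Bell:** the steel one at (382,250) is the real one. The purple ones at (337,290) and (395,301) are decoys.
- **Green:** the key at (334,228), against the tub lid (290,136) and jar lid (205,147).
- **Yellow:** the key at (275,229), against the tub lid (360,145) and packet (438,182).
- **White:** the key at (256,230), against the mug (110,192) and plates (30,150).

I'll check these in close crops.

```bash
cat > h.py <<'E'
import numpy as np,cv2
def K(c):
    f=c["frame"].shape[0]/2/np.tan(np.radians(c["vfov"])/2)
    return np.array([[f,0,c["cx"]],[0,f,c["cy"]],[0,0,1.]])
def dist(c): return np.array([c["k1"],0,0,0,0.])
def ray(c,uv):
    p=cv2.undistortPoints(np.array([[uv]],float),K(c),dist(c))[0,0]
    R=np.array(c["R"]);t=np.array(c["t"])
    return -R.T@t, R.T@np.array([p[0],p[1],1.])
def onplane(c,uv,z):
    o,d=ray(c,uv); return o+d*(z-o[2])/d[2]
def tri(a,ua,b,ub):
    A=[];B=[]
    for c,u in((a,ua),(b,ub)):
        o,d=ray(c,u);d/=np.linalg.norm(d);P=np.eye(3)-np.outer(d,d);A.append(P);B.append(P@o)
    return np.linalg.lstsq(np.vstack(A),np.hstack(B),rcond=None)[0]
def proj(c,X):
    return cv2.projectPoints(np.array([X],float),cv2.Rodrigues(np.array(c["R"]))[0],np.array(c["t"],float),K(c),dist(c))[0][0,0]
E
python3 - <<'E'
import pickle,cv2,numpy as np
from h import *
d=pickle.load(open("cam0.pkl","rb"))
t=d["top"]["frame"][200:275,235:410,::-1];s=d["scene"]["frame"][180:270,180:320,::-1]
cv2.imwrite("pics/ct.png",cv2.resize(t,None,fx=4.5,fy=4.5,interpolation=cv2.INTER_CUBIC))
cv2.imwrite("pics/cs.png",cv2.resize(s,None,fx=5.5,fy=5.5,interpolation=cv2.INTER_CUBIC))
rois={"top":dict(white=(247,222,18,16),yellow=(266,221,19,16),blue=(286,221,18,16),red=(306,221,18,16),green=(326,220,18,16)),
"scene":dict(white=(282,190,19,18),yellow=(270,198,18,18),blue=(258,206,17,17),red=(246,215,16,18),green=(233,223,17,18))}
out={}
for n in d:
  hsv=cv2.cvtColor(d[n]["frame"],cv2.COLOR_RGB2HSV)
  def m(col):
    H,S,V=[hsv[...,i].astype(int) for i in range(3)]
    return {"white":(S<60)&(V>140),"yellow":(abs(H-26)<8)&(S>140)&(V>120),"blue":(abs(H-108)<12)&(S>140)&(V>80),"red":((H<6)|(H>172))&(S>150)&(V>100),"green":(abs(H-72)<15)&(S>120)&(V>70)}[col]
  for col,(x,y,w,h) in rois[n].items():
    k=np.zeros(hsv.shape[:2],np.uint8);k[y:y+h,x:x+w]=m(col)[y:y+h,x:x+w]*255
    cs,_=cv2.findContours(k,cv2.RETR_EXTERNAL,cv2.CHAIN_APPROX_NONE)
    c=max(cs,key=cv2.contourArea);r=cv2.minAreaRect(c)
    out[n,col]=r[0];print(n,col,np.round(r[0],1),np.round(r[1],1),np.round(onplane(d[n],r[0],.057),4))
for col in rois["top"]: print(col,np.round(tri(d["top"],out["top",col],d["scene"],out["scene",col]),4))
for n,(x,y,w,h) in {"top":(376,240,20,16),"scene":(190,234,15,16)}.items():
    hsv=cv2.cvtColor(d[n]["frame"],cv2.COLOR_RGB2HSV);H,S,V=[hsv[...,i].astype(int) for i in range(3)]
    k=np.zeros(H.shape,np.uint8);k[y:y+h,x:x+w]=(((abs(H-23)<10)&(S>100)&(V>110))*255)[y:y+h,x:x+w]
    ys,xs=np.nonzero(k);out[n]=(xs.mean(),ys.mean());print("bell",n,out[n],len(xs),np.ptp(xs),np.ptp(ys),onplane(d[n],out[n],.057))
print(tri(d["top"],out["top"],d["scene"],out["scene"]))
E
```

```text
scene white [290.3 197.3] [10.6  9.9] [0.5255 0.064  0.057 ]
scene yellow [278.8 205.8] [12.  11.3] [0.531  0.0122 0.057 ]
scene blue [266.5 214.5] [12.7 11.3] [ 0.5357 -0.0407  0.057 ]
scene red [254. 223.] [12.7 11.3] [ 0.539  -0.0924  0.057 ]
scene green [241.8 232.2] [12.7 12. ] [ 0.5451 -0.1436  0.057 ]
top white [255.5 230. ] [14. 13.] [0.5221 0.0644 0.057 ]
top yellow [275. 229.] [14. 14.] [0.5269 0.0131 0.057 ]
top blue [294.5 228.4] [14.3 14.2] [ 0.5306 -0.0383  0.057 ]
top red [314. 228.] [14. 14.] [ 0.5338 -0.0896  0.057 ]
top green [334. 227.] [14. 14.] [ 0.5386 -0.1423  0.057 ]
white [0.523  0.0652 0.0529]
yellow [0.5279 0.0137 0.0518]
blue [ 0.5318 -0.0384  0.0498]
red [ 0.535  -0.0902  0.0494]
green [ 0.5403 -0.1424  0.0488]
bell top (np.float64(386.4259259259259), np.float64(247.11111111111111)) 54 7 8 [ 0.49076637 -0.28081348  0.057     ]
bell scene (np.float64(195.97752808988764), np.float64(238.0)) 89 14 11 [ 0.47747782 -0.2741242   0.057     ]
[ 0.48845645 -0.27664036  0.07567232]
```

View pics/ct.png

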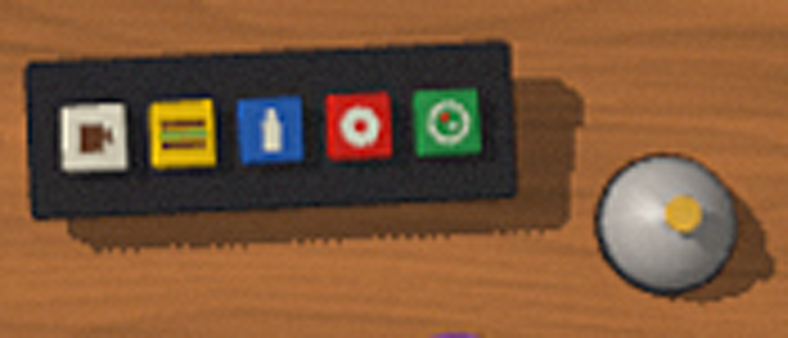

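View pics/cs.png

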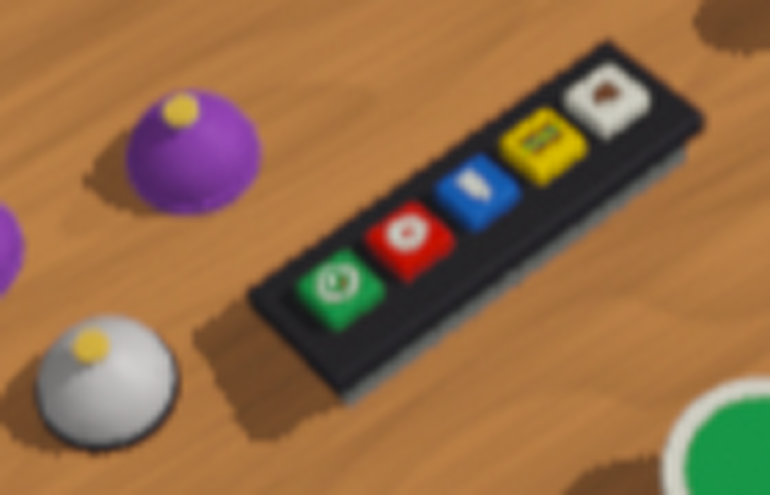

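The crops confirm the choice. In the top crop the keys, left to right, are white cup, yellow sandwich, blue bottle, red ring and green salad, and the steel bell has a brass plunger at about (386.4,247). In the scene crop the plunger is at about (196.3,242.5). The slab's tall edge is on the far (+x) side.

```bash
python3 - <<'E'
import pickle
from h import *
from bench import *
from scipy.spatial.transform import Rotation as Ro
d=pickle.load(open("cam0.pkl","rb"))
a,b=(386.4,247.0),(196.3,242.5)
print("bell",onplane(d["top"],a,.058),onplane(d["scene"],b,.058),tri(d["top"],a,d["scene"],b))
# key row fit, mean of both views
keys=dict(white=[.5238,.0642],yellow=[.529,.0127],blue=[.5331,-.0395],red=[.5364,-.091],green=[.5418,-.143])
P=np.array(list(keys.values()));i=np.arange(5)-2
v=np.polyfit(i,P,1);print("step",v[0],np.linalg.norm(v[0]),"centre",v[1])
u=-v[0]/np.linalg.norm(v[0]);yaw=np.arctan2(-u[0],u[1]);print("yaw",yaw)
z=Ro.from_euler('z',yaw)
kx=z.apply([1,0,0]);ky=z.apply([0,1,0])
tz=np.sin(.17)*kx-np.cos(.17)*np.array([0,0,1]);tx=ky;ty=np.cross(tz,tx)
T=Ro.from_matrix(np.column_stack([tx,ty,tz]))
V=Ro.from_matrix(np.column_stack([ky,np.cross([0,0,-1],ky),[0,0,-1]]))
np.savez("t.npz",T=T.as_matrix(),V=V.as_matrix(),**{k:np.r_[v[1]+v[0]*j,.057] for k,j in zip(keys,i)})
s=read_state();C=Ro.from_quat(s["eef_rot"])
print("rotvec",(C.inv()*T).as_rotvec())
g=np.r_[v[1]+v[0]*2,.057]-tz*(.008+.05)
print("green",g+tz*.058,"shift in T frame to TCP 50mm off", T.inv().apply(g-s["ee_pos"]))
E
```

```text
bell [ 0.49092405 -0.2805432   0.058     ] [ 0.49305484 -0.28128323  0.058     ] [ 0.49133546 -0.28104664  0.05512805]
step [ 0.00434 -0.05181] 0.05199145795224441 centre [ 0.53282 -0.03932]
yaw 0.08357250043021028
rotvec [-0.16824566  0.03263637 -0.36835303]
green [ 0.5415  -0.14294  0.057  ] shift in T frame to TCP 50mm off [-0.77017842  0.26855701  0.16348399]
```

Request:
{"op": "arm_command", "data": {
  "commands": [
    [[-0.0561,0.0109,-0.1228,0,0,0,0],[-0.0561,0.0109,-0.1228,0,0,0,0],[-0.0561,0.0109,-0.1228,0,0,0,0],[0,0,0,-0.048,0.0168,0.01,0],[0,0,0,-0.048,0.0168,0.01,0],[0,0,0,-0.048,0.0168,0.01,0],[0,0,0,-0.048,0.0168,0.01,0],[0,0,0,-0.048,0.0168,0.01,0],[0,0,0,-0.048,0.0168,0.01,0],[0,0,0,-0.048,0.0168,0.01,0],[0,0,0,-0.048,0.0168,0.01,0],[0,0,0,-0.048,0.0168,0.01,0],[0,0,0,-0.048,0.0168,0.01,0],[0,0,0,-0.048,0.0168,0.01,0],[0,0,0,-0.048,0.0168,0.01,0],[0,0,0,-0.048,0.0168,0.01,0],[0,0,0,-0.048,0.0168,0.01,0],[0,0,0,-0.048,0.0168,0.01,0],[0,0,0,-0.048,0.0168,0.01,0]]
  ],
  "newtons": 5
}}

```text
time: 2.48
ee_pos: [0.5321, -0.1422, 0.1175]
eef_rot: [0.674, 0.734, 0.064, 0.057]
ft_force: [0.0, 1.8, -0.6]
width: 0.0005
```

```bash
cat > st.py <<'E'
import sys
from h import *
from bench import *
from scipy.spatial.transform import Rotation as Ro
z=np.load("t.npz")
def rep(name,pose="T",p=None):
    s=read_state();C=Ro.from_quat(s["eef_rot"]);M=Ro.from_matrix(z[pose])
    p=z[name] if p is None else np.array(p)
    tz=M.as_matrix()[:,2]
    print("t",round(s["time"],2),"ee",np.round(s["ee_pos"],4),"w",round(s["width"],4),"F",np.round(s["ft_force"],2),"Fz_tool",round(float(s["ft_force"]@tz),2))
    print("rot left",np.round((C.inv()*M).as_rotvec(),4),"tip->target (tool axes)",np.round(C.inv().apply(p-(s["ee_pos"]+C.as_matrix()[:,2]*.008)),4))
E
python3 -c "
from st import *
rep('green')
c=camera('top');cv2.imwrite('pics/t1.png',c['frame'][:,:,::-1]);c=camera('scene');cv2.imwrite('pics/s1.png',cv2.resize(c['frame'][120:300,150:350,::-1],None,fx=3,fy=3))
rep('green')"
```

```text
t 2.48 ee [ 0.5321 -0.1422  0.1175] w 0.0005 F [ 0.02  1.77 -0.62] Fz_tool 0.64
rot left [ 0.0016 -0.0015  0.001 ] tip->target (tool axes) [-0.0016 -0.0012  0.0532]
t 2.58 ee [ 0.5316 -0.1464  0.1162] w 0.0004 F [-0.64  0.46 -0.28] Fz_tool 0.17
rot left [-0.0019  0.0043 -0.0039] tip->target (tool axes) [0.0029 0.0001 0.0521]
```

View pics/t1.png

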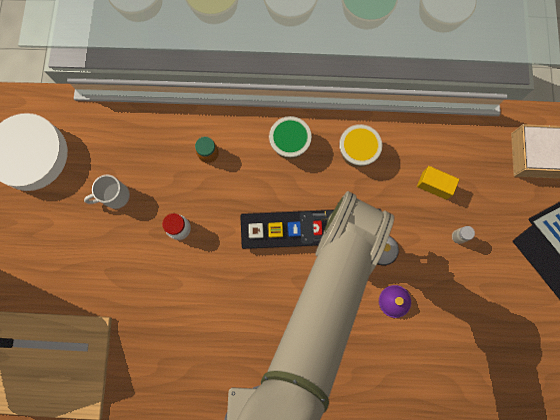

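View pics/s1.png

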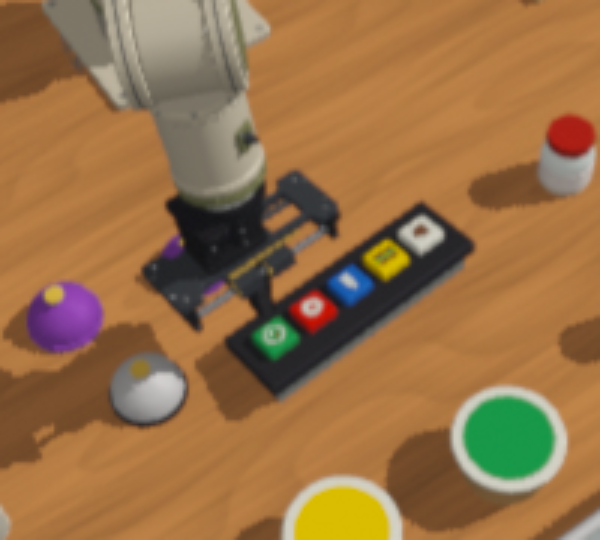

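Request:
{"op": "arm_command", "data": {
  "commands": [
    [[0,0,0,0.002,0,0.015,0],[0,0,0,0,0,0.015,0],[0,0,0,0,0,0.008,0],[0,0,0,0,0,0.004,0],[0,0,0,0,0,0,0],[0,0,0,0,0,0,0]]
  ]
}}

```text
time: 3.32
ee_pos: [0.5385, -0.1384, 0.0765]
eef_rot: [0.674, 0.733, 0.063, 0.057]
ft_force: [0.4, 0.9, -0.8]
width: 0.0005
```

```bash
python3 -c "
from st import *
rep('green')
c=camera('scene');cv2.imwrite('pics/s2.png',cv2.resize(c['frame'][170:270,180:320,::-1],None,fx=5,fy=5));c=camera('top');cv2.imwrite('pics/t2.png',cv2.resize(c['frame'][180:280,240:400,::-1],None,fx=5,fy=5))"
```

```text
t 3.33 ee [ 0.5385 -0.1384  0.0765] w 0.0005 F [ 0.4   0.88 -0.75] Fz_tool 0.82
rot left [ 0.0012 -0.0014 -0.0002] tip->target (tool axes) [-0.0048 -0.0007  0.0117]
```

View pics/s2.png

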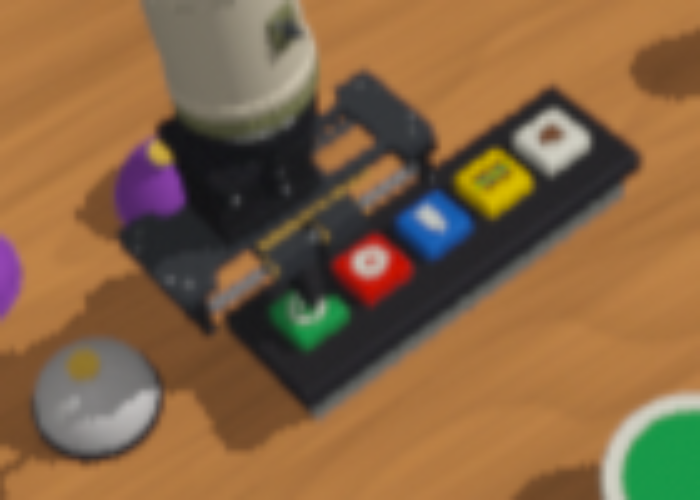

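View pics/t2.png

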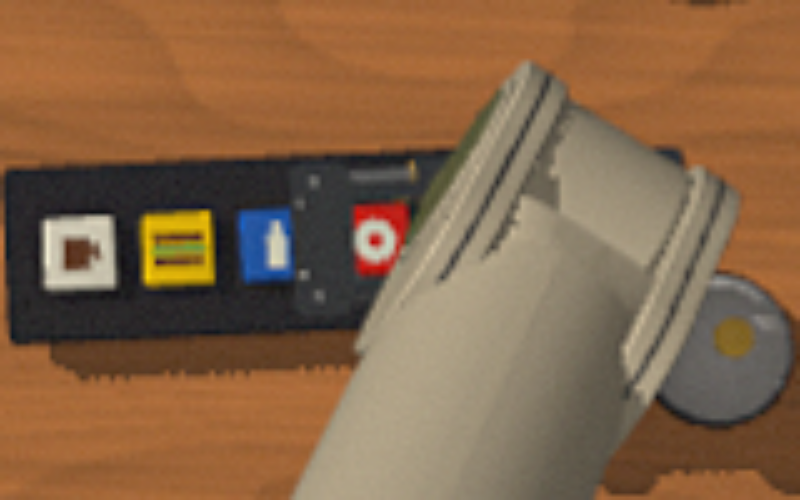

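In the scene crop the fingertip is over the green key, about 12 mm above it and roughly 5 mm towards red. I'll correct that and step down.

Request:
{"op": "arm_command", "data": {
  "commands": [
    [[0,0,0,-0.005,-0.0005,0,0],[0,0,0,0,0,0.004,0],[0,0,0,0,0,0.002,0],[0,0,0,0,0,0,0],[0,0,0,0,0,0,0]]
  ]
}}

```text
time: 4.05
ee_pos: [0.5392, -0.1434, 0.0701]
eef_rot: [0.675, 0.733, 0.063, 0.057]
ft_force: [0.0, 0.8, 0.2]
width: 0.0006
```

```bash
python3 -c "
from st import *
rep('green')"
```

```text
t 4.05 ee [ 0.5392 -0.1434  0.0701] w 0.0006 F [0.04 0.79 0.21] Fz_tool -0.19
rot left [ 0.0004 -0.0013 -0.0002] tip->target (tool axes) [0.0002 0.     0.0053]
```

Request:
{"op": "arm_command", "data": {
  "commands": [
    [[0,0,0,0,0,0.001,0],[0,0,0,0,0,0.001,0],[0,0,0,0,0,0,0]]
  ]
}}

```text
time: 4.42
ee_pos: [0.5395, -0.1433, 0.068]
eef_rot: [0.675, 0.733, 0.063, 0.057]
ft_force: [0.3, 0.4, -0.0]
width: 0.0006
```

```bash
python3 -c "
from st import *
rep('green')"
```

```text
t 4.42 ee [ 0.5395 -0.1433  0.068 ] w 0.0006 F [ 0.34  0.37 -0.  ] Fz_tool 0.06
rot left [ 0.0004 -0.0013 -0.0002] tip->target (tool axes) [0.0002 0.0001 0.0032]
```

Request:
{"op": "arm_command", "data": {
  "commands": [
    [[0,0,0,0,0,0.001,0],[0,0,0,0,0,0.001,0],[0,0,0,0,0,0,0]]
  ]
}}

```text
time: 4.8
ee_pos: [0.5398, -0.1433, 0.066]
eef_rot: [0.675, 0.733, 0.063, 0.057]
ft_force: [0.2, 0.4, -0.2]
width: 0.0007
```

```bash
python3 -c "
from st import *
rep('green')"
```

```text
t 4.8 ee [ 0.5398 -0.1433  0.066 ] w 0.0007 F [ 0.19  0.43 -0.16] Fz_tool 0.2
rot left [ 0.0003 -0.0013 -0.0002] tip->target (tool axes) [0.0002 0.0001 0.0012]
```

Request:
{"op": "arm_command", "data": {
  "commands": [
    [[0,0,0,0,0,0.001,0],[0,0,0,0,0,0.001,0],[0,0,0,0,0,0,0]]
  ]
}}

```text
time: 5.18
ee_pos: [0.5403, -0.1434, 0.0642]
eef_rot: [0.675, 0.733, 0.063, 0.057]
ft_force: [-0.6, 0.9, 1.4]
width: 0.0007
```

Request:
{"op": "arm_command", "data": {
  "commands": [
    [[0,0,0,0,0,0.001,0],[0,0,0,0,0,0,0]]
  ]
}}

```text
time: 5.42
ee_pos: [0.5405, -0.1433, 0.0633]
eef_rot: [0.675, 0.733, 0.063, 0.057]
ft_force: [-0.4, 0.5, 2.5]
width: 0.0005
```

Request:
{"op": "arm_command", "data": {
  "commands": [
    [[0,0,0,0,0,0.001,0],[0,0,0,0,0,0,0]]
  ]
}}

```text
time: 5.68
ee_pos: [0.5406, -0.1433, 0.0622]
eef_rot: [0.675, 0.733, 0.063, 0.057]
ft_force: [-0.8, -0.7, 2.8]
width: 0.0004
```

Request:
{"op": "arm_command", "data": {
  "commands": [
    [[0,0,0,0,0,0.001,0],[0,0,0,0,0,0,0]]
  ]
}}

```text
time: 5.92
ee_pos: [0.5408, -0.1433, 0.0612]
eef_rot: [0.675, 0.733, 0.063, 0.057]
ft_force: [-0.0, -0.8, 2.7]
width: 0.0003
```

Contact was at about z=0.065 and the force has levelled off near 3 N, so the key is sliding.

Request:
{"op": "arm_command", "data": {
  "commands": [
    [[0,0,0,0,0,0.001,0],[0,0,0,0,0,0.001,0],[0,0,0,0,0,0.001,0],[0,0,0,0,0,0,0]]
  ]
}}

```text
time: 6.42
ee_pos: [0.5413, -0.1432, 0.0582]
eef_rot: [0.675, 0.733, 0.063, 0.057]
ft_force: [-0.1, 0.5, 2.9]
width: 0.0009
```

Request:
{"op": "arm_command", "data": {
  "commands": [
    [[0,0,0,0,0,0.001,0],[0,0,0,0,0,0,0]]
  ]
}}

```text
time: 6.68
ee_pos: [0.5415, -0.1432, 0.0573]
eef_rot: [0.675, 0.733, 0.063, 0.057]
ft_force: [-0.1, -0.2, 2.7]
width: -0.0002
```

Request:
{"op": "arm_command", "data": {
  "commands": [
    [[0,0,0,0,0,0.0005,0],[0,0,0,0,0,0,0]]
  ]
}}

```text
time: 6.92
ee_pos: [0.5416, -0.1432, 0.0568]
eef_rot: [0.675, 0.733, 0.063, 0.057]
ft_force: [0.3, -0.2, 4.4]
width: 0.0004
```

Request:
{"op": "arm_command", "data": {
  "commands": [
    [[0,0,0,0,0,0.0005,0],[0,0,0,0,0,0,0],[0,0,0,0,0,0,0]]
  ]
}}

```text
time: 7.3
ee_pos: [0.5416, -0.1432, 0.0564]
eef_rot: [0.675, 0.733, 0.063, 0.057]
ft_force: [0.3, 0.2, 4.7]
width: 0.0004
```

Force rose to 4.7 N at about 8.7 mm of travel, so the green key is at its stop. I'll retract and move over to yellow.

Request:
{"op": "arm_command", "data": {
  "commands": [
    [[0,0,0,0,0,-0.006,0],[0,0,0,0,0,-0.015,0],[0,0,0,0,0,-0.02,0],[0,0,0,0.026,0,0,0],[0,0,0,0.04,0,0,0],[0,0,0,0.04,0,0,0],[0,0,0,0.03,0,0,0],[0,0,0,0.02,0,0,0],[0,0,0,0,0,0,0],[0,0,0,0,0,0,0]]
  ]
}}

```text
time: 8.55
ee_pos: [0.5216, 0.0107, 0.0972]
eef_rot: [0.675, 0.733, 0.063, 0.057]
ft_force: [-0.1, -0.2, -0.3]
width: 0.0004
```

```bash
python3 -c "
from st import *
rep('yellow')
c=camera('scene');cv2.imwrite('pics/s3.png',cv2.resize(c['frame'][170:270,180:320,::-1],None,fx=5,fy=5));c=camera('top');cv2.imwrite('pics/t3.png',cv2.resize(c['frame'][180:280,240:400,::-1],None,fx=5,fy=5))"
```

```text
t 8.55 ee [0.5216 0.0107 0.0972] w 0.0004 F [-0.08 -0.18 -0.29] Fz_tool 0.27
rot left [ 0.0007 -0.0012 -0.001 ] tip->target (tool axes) [0.0011 0.     0.0328]
```

View pics/s3.png

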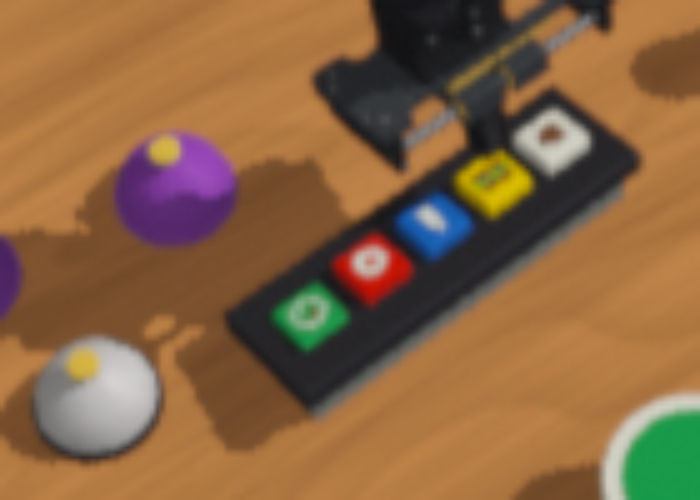

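View pics/t3.png

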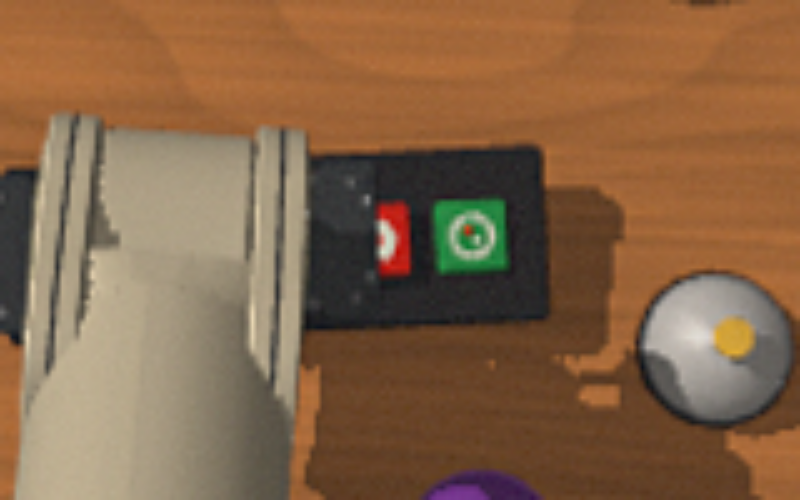

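The green key sits visibly lower in the scene crop, and the fingertip is above yellow at about (490,185) there. I'll descend.

Request:
{"op": "arm_command", "data": {
  "commands": [
    [[0,0,0,0.001,0,0.01,0],[0,0,0,0,0,0.012,0],[0,0,0,0,0,0.005,0],[0,0,0,0,0,0.002,0],[0,0,0,0,0,0.001,0],[0,0,0,0,0,0,0],[0,0,0,0,0,0,0]]
  ]
}}

```text
time: 9.52
ee_pos: [0.5268, 0.0132, 0.0676]
eef_rot: [0.674, 0.733, 0.063, 0.057]
ft_force: [1.7, 0.1, -0.3]
width: 0.0006
```

Request:
{"op": "arm_command", "data": {
  "commands": [
    [[0,0,0,0,0,0.001,0],[0,0,0,0,0,0.001,0],[0,0,0,0,0,0,0]]
  ]
}}

```text
time: 9.9
ee_pos: [0.5269, 0.0132, 0.0653]
eef_rot: [0.675, 0.733, 0.063, 0.057]
ft_force: [0.1, 0.8, 0.0]
width: 0.0005
```

Request:
{"op": "arm_command", "data": {
  "commands": [
    [[0,0,0,0,0,0.001,0],[0,0,0,0,0,0,0]]
  ]
}}

```text
time: 10.15
ee_pos: [0.5272, 0.0132, 0.0644]
eef_rot: [0.675, 0.733, 0.063, 0.057]
ft_force: [-0.7, -0.0, 1.7]
width: 0.0003
```

Request:
{"op": "arm_command", "data": {
  "commands": [
    [[0,0,0,0,0,0.001,0],[0,0,0,0,0,0,0]]
  ]
}}

```text
time: 10.4
ee_pos: [0.5274, 0.0132, 0.0634]
eef_rot: [0.675, 0.733, 0.063, 0.057]
ft_force: [-1.3, -0.4, 3.4]
width: 0.0002
```

Request:
{"op": "arm_command", "data": {
  "commands": [
    [[0,0,0,0,0,0.001,0],[0,0,0,0,0,0,0]]
  ]
}}

```text
time: 10.65
ee_pos: [0.5275, 0.0132, 0.0624]
eef_rot: [0.675, 0.733, 0.063, 0.057]
ft_force: [-0.9, 0.2, 2.5]
width: 0.0008
```

Same profile as green. I'll continue to z≈0.0565.

Request:
{"op": "arm_command", "data": {
  "commands": [
    [[0,0,0,0,0,0.001,0],[0,0,0,0,0,0.001,0],[0,0,0,0,0,0.001,0],[0,0,0,0,0,0.001,0],[0,0,0,0,0,0.001,0],[0,0,0,0,0,0,0]]
  ]
}}

```text
time: 11.4
ee_pos: [0.5283, 0.0133, 0.0575]
eef_rot: [0.675, 0.733, 0.063, 0.057]
ft_force: [-1.0, 1.5, 2.5]
width: 0.0005
```

Request:
{"op": "arm_command", "data": {
  "commands": [
    [[0,0,0,0,0,0.0006,0],[0,0,0,0,0,0,0]]
  ]
}}

```text
time: 11.65
ee_pos: [0.5284, 0.0132, 0.0569]
eef_rot: [0.675, 0.733, 0.063, 0.057]
ft_force: [-0.7, 0.2, 3.7]
width: 0.0005
```

Request:
{"op": "arm_command", "data": {
  "commands": [
    [[0,0,0,0,0,0.0005,0],[0,0,0,0,0,0,0],[0,0,0,0,0,0,0]]
  ]
}}

```text
time: 12.02
ee_pos: [0.5285, 0.0133, 0.0564]
eef_rot: [0.675, 0.733, 0.063, 0.057]
ft_force: [-0.6, -0.3, 4.2]
width: 0.0004
```

Request:
{"op": "arm_command", "data": {
  "commands": [
    [[0,0,0,0,0,0.0004,0],[0,0,0,0,0,0,0]]
  ]
}}

```text
time: 12.28
ee_pos: [0.5286, 0.0133, 0.056]
eef_rot: [0.675, 0.733, 0.063, 0.057]
ft_force: [-1.4, 0.1, 5.3]
width: 0.0005
```

Request:
{"op": "arm_command", "data": {
  "commands": [
    [[0,0,0,0,0,-0.006,0],[0,0,0,0,0,-0.015,0],[0,0,0,0,0,-0.015,0],[0,0,0,0.026,0,0,0],[0,0,0,0.017,0,0,0],[0,0,0,0.009,0,0,0],[0,0,0,0,0,0,0],[0,0,0,0,0,0,0]]
  ]
}}

```text
time: 13.28
ee_pos: [0.5181, 0.0637, 0.0915]
eef_rot: [0.675, 0.733, 0.063, 0.057]
ft_force: [-0.7, -1.2, -0.7]
width: 0.0002
```

```bash
python3 -c "
from st import *
rep('white')
c=camera('scene');cv2.imwrite('pics/s4.png',cv2.resize(c['frame'][170:270,180:320,::-1],None,fx=5,fy=5))"
```

```text
t 13.28 ee [0.5181 0.0637 0.0915] w 0.0002 F [-0.65 -1.17 -0.7 ] Fz_tool 0.56
rot left [ 0.0003 -0.0009 -0.001 ] tip->target (tool axes) [0.     0.0001 0.027 ]
```

View pics/s4.png

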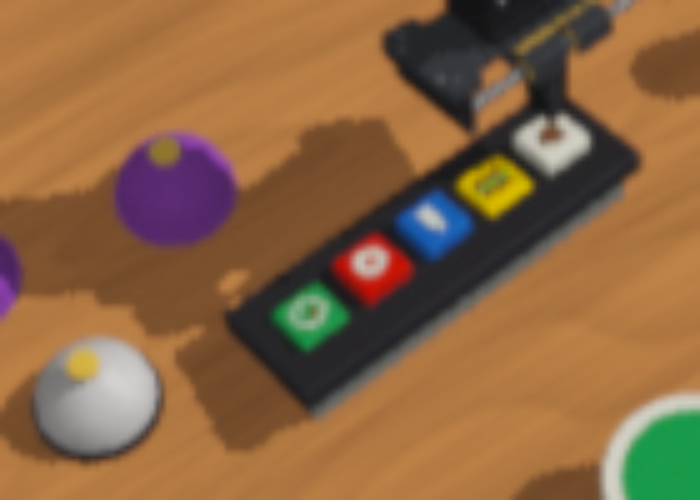

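Green and yellow both sit lower, with no side wall showing, while red and blue are still proud. The fingertip is over white at about (550,135). White is next.

Request:
{"op": "arm_command", "data": {
  "commands": [
    [[0,0,0,0,0,0.008,0],[0,0,0,0,0,0.01,0],[0,0,0,0,0,0.004,0],[0,0,0,0,0,0.002,0],[0,0,0,0,0,0.001,0],[0,0,0,0,0,0.001,0],[0,0,0,0,0,0,0]]
  ]
}}

```text
time: 14.2
ee_pos: [0.5226, 0.065, 0.066]
eef_rot: [0.674, 0.733, 0.063, 0.057]
ft_force: [0.4, -0.7, 0.3]
width: 0.0006
```

Request:
{"op": "arm_command", "data": {
  "commands": [
    [[0,0,0,0,0,0.001,0],[0,0,0,0,0,0,0]]
  ]
}}

```text
time: 14.45
ee_pos: [0.5228, 0.065, 0.065]
eef_rot: [0.675, 0.733, 0.063, 0.057]
ft_force: [0.2, 0.1, 0.2]
width: 0.0004
```

Request:
{"op": "arm_command", "data": {
  "commands": [
    [[0,0,0,0,0,0.001,0],[0,0,0,0,0,0,0]]
  ]
}}

```text
time: 14.7
ee_pos: [0.523, 0.065, 0.064]
eef_rot: [0.675, 0.733, 0.063, 0.057]
ft_force: [-0.0, -0.4, 1.3]
width: 0.0006
```

Request:
{"op": "arm_command", "data": {
  "commands": [
    [[0,0,0,0,0,0.001,0],[0,0,0,0,0,0,0]]
  ]
}}

```text
time: 14.95
ee_pos: [0.5232, 0.065, 0.063]
eef_rot: [0.675, 0.733, 0.063, 0.057]
ft_force: [-0.8, -0.8, 3.1]
width: 0.0002
```

Request:
{"op": "arm_command", "data": {
  "commands": [
    [[0,0,0,0,0,0.001,0],[0,0,0,0,0,0.001,0],[0,0,0,0,0,0.001,0],[0,0,0,0,0,0.001,0],[0,0,0,0,0,0.001,0],[0,0,0,0,0,0.0005,0],[0,0,0,0,0,0,0]]
  ]
}}

```text
time: 15.82
ee_pos: [0.5241, 0.0651, 0.0576]
eef_rot: [0.675, 0.733, 0.063, 0.057]
ft_force: [0.5, 0.9, 2.1]
width: 0.0006
```

Request:
{"op": "arm_command", "data": {
  "commands": [
    [[0,0,0,0,0,0.0006,0],[0,0,0,0,0,0,0]]
  ]
}}

```text
time: 16.08
ee_pos: [0.5242, 0.0651, 0.057]
eef_rot: [0.674, 0.733, 0.063, 0.057]
ft_force: [0.3, 0.1, 3.9]
width: 0.0004
```

Request:
{"op": "arm_command", "data": {
  "commands": [
    [[0,0,0,0,0,0.0006,0],[0,0,0,0,0,0,0],[0,0,0,0,0,0,0]]
  ]
}}

```text
time: 16.45
ee_pos: [0.5242, 0.0651, 0.0565]
eef_rot: [0.675, 0.733, 0.063, 0.057]
ft_force: [0.1, -0.3, 4.2]
width: 0.0003
```

Request:
{"op": "arm_command", "data": {
  "commands": [
    [[0,0,0,0,0,0.0005,0],[0,0,0,0,0,0,0]]
  ]
}}

```text
time: 16.7
ee_pos: [0.5243, 0.0651, 0.0559]
eef_rot: [0.675, 0.733, 0.063, 0.057]
ft_force: [-0.6, 0.6, 6.4]
width: 0.0004
```

Request:
{"op": "arm_command", "data": {
  "commands": [
    [[0,0,0,0,0,-0.006,0],[0,0,0,0,0,-0.015,0],[0,0,0,0,0,-0.03,0],[0,0,0,0,0,-0.03,0],[0,0,0,0,0,0,0],[0,0,0,0,0,0,0]]
  ]
}}

```text
time: 17.45
ee_pos: [0.5099, 0.0639, 0.135]
eef_rot: [0.674, 0.733, 0.063, 0.057]
ft_force: [-0.5, -0.0, -0.1]
width: 0.0007
```

```bash
python3 -c "
from st import *
rep('white','V',[.4915,-.281,.058])
s=read_state();M=Ro.from_matrix(z['V']);
print('after rot shift (V axes) tip 50mm above', M.inv().apply(np.array([.4915,-.281,.116])-s['ee_pos']))
c=camera('scene');cv2.imwrite('pics/s5.png',cv2.resize(c['frame'][170:270,180:320,::-1],None,fx=5,fy=5))"
```

```text
t 17.45 ee [0.5099 0.0639 0.135 ] w 0.0007 F [-0.54 -0.03 -0.14] Fz_tool 0.14
rot left [ 0.1693 -0.0015  0.0003] tip->target (tool axes) [-0.3423 -0.0594  0.0595]
after rot shift (V axes) tip 50mm above [-0.34217853 -0.04709336  0.01899973]
```

View pics/s5.png

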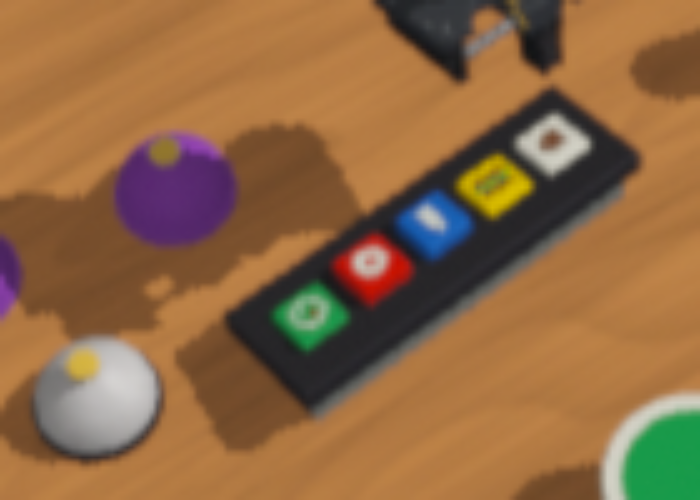

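All three ordered keys now show no side wall, and red and blue are still proud. The bell is next, with the tool vertical.

Request:
{"op": "arm_command", "data": {
  "commands": [
    [[0.085,0,0,0,0,0,0],[0.0843,0,0,0,0,0,0],[0,0,0,-0.034,-0.0047,0.002,0],[0,0,0,-0.05,-0.007,0.003,0],[0,0,0,-0.05,-0.007,0.003,0],[0,0,0,-0.05,-0.007,0.003,0],[0,0,0,-0.05,-0.007,0.003,0],[0,0,0,-0.05,-0.007,0.003,0],[0,0,0,-0.034,-0.0045,0.002,0],[0,0,0,-0.024,-0.003,0,0],[0,0,0,0,0,0,0],[0,0,0,0,0,0,0],[0,0,0,0,0,0,0]]
  ]
}}

```text
time: 19.12
ee_pos: [0.4924, -0.2796, 0.1158]
eef_rot: [0.676, 0.737, 0.001, -0.001]
ft_force: [0.5, -0.2, 0.0]
width: 0.0006
```

```bash
python3 -c "
from st import *
rep('white','V',[.4915,-.281,.058])
c=camera('scene');cv2.imwrite('pics/s6.png',cv2.resize(c['frame'][170:270,150:290,::-1],None,fx=5,fy=5))"
```

```text
t 19.12 ee [ 0.4924 -0.2796  0.1158] w 0.0006 F [ 0.46 -0.2   0.04] Fz_tool -0.04
rot left [ 0.0007 -0.002   0.0017] tip->target (tool axes) [-0.0015 -0.001   0.0498]
```

View pics/s6.png

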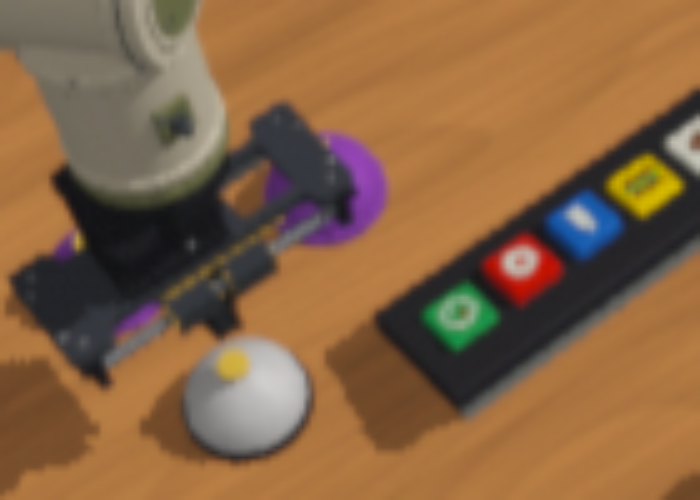

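The fingertip is above the steel bell's plunger at about (232,362) in the crop, and the purple bells are clear of the path. I'll descend.

Request:
{"op": "arm_command", "data": {
  "commands": [
    [[0,0,0,-0.0015,-0.001,0.01,0],[0,0,0,0,0,0.015,0],[0,0,0,0,0,0.01,0],[0,0,0,0,0,0.005,0],[0,0,0,0,0,0.003,0],[0,0,0,0,0,0.002,0],[0,0,0,0,0,0,0],[0,0,0,0,0,0,0]]
  ]
}}

```text
time: 20.18
ee_pos: [0.4914, -0.2824, 0.0714]
eef_rot: [0.677, 0.736, 0.001, 0.0]
ft_force: [0.0, -0.0, 1.0]
width: 0.0003
```

```bash
python3 -c "
from st import *
rep('white','V',[.4915,-.281,.058])
c=camera('scene');cv2.imwrite('pics/s7.png',cv2.resize(c['frame'][200:270,150:250,::-1],None,fx=6,fy=6,interpolation=2))"
```

```text
t 20.18 ee [ 0.4914 -0.2824  0.0714] w 0.0003 F [ 0.   -0.04  1.03] Fz_tool -1.03
rot left [ 0.0015 -0.0012  0.    ] tip->target (tool axes) [0.0014 0.0002 0.0054]
```

View pics/s7.png

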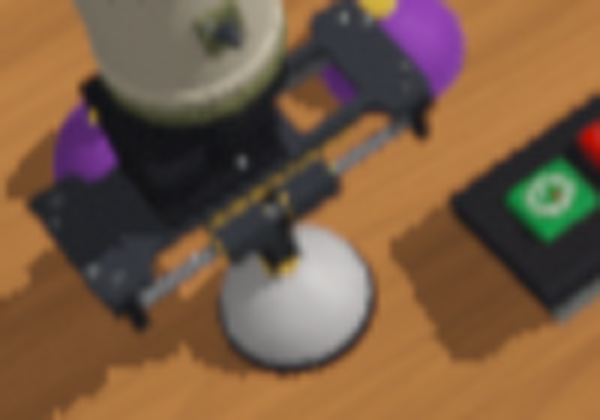

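The tip covers the plunger, with brass visible at its edge around (285,265). I'll press in small steps.

Request:
{"op": "arm_command", "data": {
  "commands": [
    [[0,0,0,0.001,0,0.003,0],[0,0,0,0,0,0.002,0],[0,0,0,0,0,0,0]]
  ]
}}

```text
time: 20.6
ee_pos: [0.4912, -0.2813, 0.0661]
eef_rot: [0.677, 0.736, 0.001, -0.0]
ft_force: [-1.2, 1.5, 0.0]
width: 0.0007
```

Request:
{"op": "arm_command", "data": {
  "commands": [
    [[0,0,0,0,0,0.001,0],[0,0,0,0,0,0.001,0],[0,0,0,0,0,0,0]]
  ]
}}

```text
time: 20.98
ee_pos: [0.4913, -0.2813, 0.0642]
eef_rot: [0.677, 0.736, 0.001, -0.0]
ft_force: [-0.5, 1.9, 2.4]
width: 0.0004
```

Request:
{"op": "arm_command", "data": {
  "commands": [
    [[0,0,0,0,0,0.001,0],[0,0,0,0,0,0.001,0],[0,0,0,0,0,0,0]]
  ]
}}

```text
time: 21.35
ee_pos: [0.4913, -0.2814, 0.0622]
eef_rot: [0.677, 0.736, 0.001, -0.0]
ft_force: [-0.4, 1.3, 3.5]
width: 0.0007
```

Request:
{"op": "arm_command", "data": {
  "commands": [
    [[0,0,0,0,0,0.0012,0],[0,0,0,0,0,0,0]]
  ]
}}

```text
time: 21.6
ee_pos: [0.4913, -0.2814, 0.061]
eef_rot: [0.677, 0.736, 0.001, -0.0]
ft_force: [-0.5, 2.4, 4.3]
width: 0.0004
```

Request:
{"op": "arm_command", "data": {
  "commands": [
    [[0,0,0,0,0,-0.003,0],[0,0,0,0,0,-0.006,0],[0,0,0,0,0,-0.02,0],[0,0,0,0,0,-0.04,0],[0,0,0,0,0,-0.04,0],[0,0,0,0.03,0.04,-0.02,0],[0,0,0,0.04,0.04,0,0],[0,0,0,0.05,0.03,0,0],[0,0,0,0,0,0,0],[0,0,0,0,0,0,0]]
  ]
}}

```text
time: 22.85
ee_pos: [0.5903, -0.1536, 0.1911]
eef_rot: [0.677, 0.736, 0.001, 0.0]
ft_force: [0.2, -1.4, 0.7]
width: 0.0006
```

```bash
python3 -c "
from st import *
rep('white','V',[.4915,-.281,.058])
c=camera('scene');cv2.imwrite('pics/s8.png',cv2.resize(c['frame'][170:270,180:320,::-1],None,fx=5,fy=5));c=camera('top');cv2.imwrite('pics/t8.png',c['frame'][:,:,::-1])"
```

```text
t 22.85 ee [ 0.5903 -0.1536  0.1911] w 0.0006 F [ 0.22 -1.42  0.65] Fz_tool -0.65
rot left [ 0.0014 -0.0003 -0.0003] tip->target (tool axes) [-0.1188 -0.1093  0.1249]
```

View pics/s8.png

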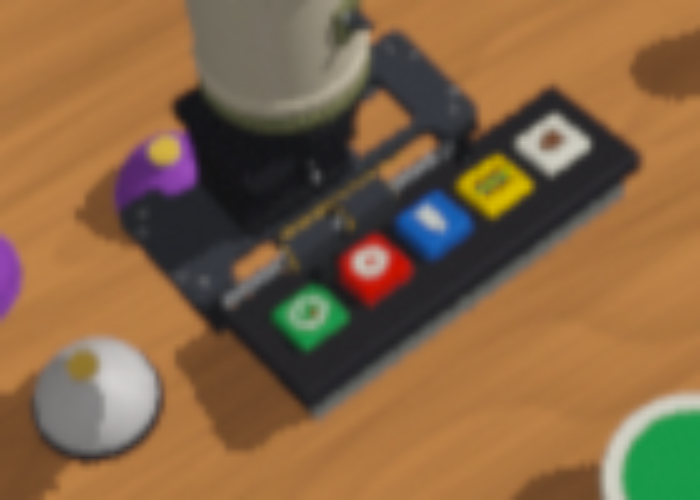

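View pics/t8.png

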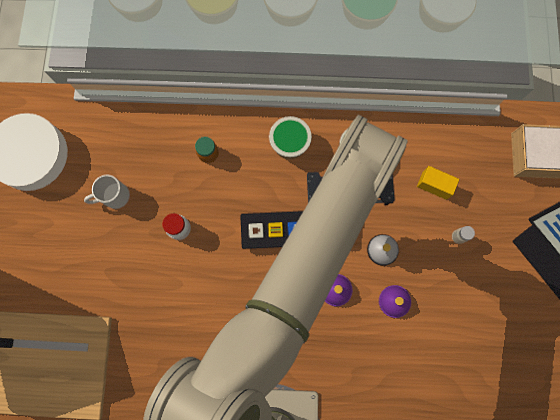

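Green, yellow and white are in, and red and blue are out. The bell is at (382,250), where it started, with its plunger up. The robot is clear of everything, so I'm handing in.

```bash
python3 -c "
from bench import *
print(close_job())"
```

```text
the job is handed in; nothing more can be done
None
```

I pressed the green, yellow and white keys in that order with the closed fingertips, then tapped the steel bell. The job was handed in at about 23 s of the 53 s allowed.

- **Keys:** each showed the 3 N slide and then a clear rise at its stop. The highest readings were about 4.7 N (green), 5.3 N (yellow) and 6.4 N (white). The white reading came on the last 0.5 mm and is higher than that travel should give. It may be sensor noise of about 1 N.
- **Bell:** the plunger went down about 5 mm at 4.3 N, past the 3 mm point where it rings. I had no way to hear the ring itself. There was up to about 2.4 N of sideways force during the tap, but the bell did not visibly move.
- **Last pictures:** green, yellow and white are in, red and blue are still proud, and the plunger is back up. The other items are unmoved as far as they can be seen; the arm hides the yellow-topped tub in the last top view, but nothing came near it. The fingertips were about 18 cm above the counter, touching nothing.
- **Camera disagreement:** the two cameras disagreed by 2 to 6 mm on the key positions, so I used their average. Contact came within about 1 mm of the expected height on all three keys.

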